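Open the card-case press: free the ratchet, wind the star wheel up, lock it

TASK

Open the small bench press: swing the ratchet lever away from the wheel to its free end, then wind the five-spoked star wheel counterclockwise (seen from above), spoke after spoke, until the pressing plate is fully up at its stop. Then swing the lever all the way back so that its pawl locks the wheel there. Leave the things around the press and the case in it where they are.

Things in the scene. Friction and masses are not known exactly. Their poses are not given: they have to be found in the camera images.
- press: Grey bench press, does not move. Origin: centre of its underside on the table, below the wheel's axis. z up; -x is its front (towards the robot but for its yaw). Base 190 (x) x 310 (y) x 20 mm; two columns at y +-128 mm carry a bridge 60 (x) x 310 (y) mm, top 150 mm above the table. The plate (110 x 210 mm) rides between. On the bridge: the ratchet disc (top 168 mm), above it the star wheel.
- wheel_hub (a point): Point on the star wheel's upright axis at the mid-height of its spokes, 200 mm above the table (fixed in the press). Black plastic wheel: hub 48 mm across (top 218 mm above the table); five round spokes 72 degrees apart, 14 mm thick (20 mm in the outer 14 mm), reaching 95 mm from the axis. Under it a steel ratchet disc has five teeth in line with the spokes.
- wheel (a joint): Wheel angle, rad; grows counterclockwise from above, raising the plate 60 mm a turn. Spoke k points value + 72 k degrees from the press's +x. Range -0.40 to 3.88, the hard stop, plate fully up. Friction 0.25 Nm (about 4 N at mid-spoke); stays where left. With the lever at 0 the pawl stands between two teeth: the wheel only plays about 0.4 either side of 0 (start) or 3.77 (plate up).
- spoke_end (a point): Outer end of spoke 0, 95 mm from the axis, at the spokes' mid-height; turns with the wheel.
- lever (a joint): Ratchet lever angle, rad: 0 = pawl fully in (wheel locked), arm along the press's -x; 0.6 = end stop, pawl fully out; grows clockwise from above, the post swinging to the press's +y. Wheel free from about 0.3. Friction 0.2 Nm (2 N at the post); stays where left. The pawl goes back in only where a gap between teeth faces it, as it does with the wheel at its upper stop.
- lever_pivot (a point): Pivot of the ratchet lever on top of the bridge, at press x = -50, y = +70 mm, 150 mm above the table.
- lever_post (a point): Centre of the top of the lever's upright black round post, the place to push it: 16 mm thick, from 160 to 212 mm above the table, 95 mm from the pivot. The flat steel lever arm (12 mm wide) below lies 160 to 168 mm above the table.
- case: Clear card case 85 x 125 x 40 mm lying in the press under the plate, loose; origin at the centre of its underside. Leave it.
- case_stack: Stack of clear card cases, 85 x 125 x 64 mm, loose, beside the press on its -y side; origin at the centre of its underside. Leave it.
- flask: Pale green-grey drinking flask, 66 mm across, 150 mm tall, loose, upright; origin at the centre of its underside. Leave it.
- tape_dispenser: Black desk tape dispenser with a roll, 130 x 65 mm, 102 mm tall, loose; origin at the centre of its underside. Leave it.
- phone: Black phone lying flat, 75 x 155 x 9 mm, loose; origin at the centre of its underside. Leave it.
- guard_edge (a point): Middle of the front edge of a fixed clear guard sheet over the far half of the wheel: press x 0 to +102, y +-116 mm, 223 to 231 mm above the table, on posts at x +22, y +-110 mm. So spokes can be pushed from above only in the near half (press x below 0): come down there, push, lift out, go back for the next spoke.

How it is judged:
By the outcome, as a careful person would: the job done as asked, in the order asked, and still so for the second after the job is handed in, with the robot touching nothing.
It also fails if it takes over 72 s, if anything falls off the work surface, if the arm or the gripper's body presses on something with over 40 N, if the wrist force passes 120 N, or if a joint passes its speed limit or range.

ROBOT

A 7-joint arm with a two-finger parallel gripper is mounted at the origin on the work surface. World frame = base frame: x ahead of the robot, y to its left, z up, the work surface at z = 0. Lengths are in m, angles in rad, forces in N, time in s.
With the tool pointing down it reaches from about 0.425 to 0.925 m from the base axis. Payload 6.8 kg.
Tool frame: the origin (TCP) lies at the very end of the fingers, on their centre line; the grasp point (between the pads) lies 19 mm behind it (r.tcp_to_grasp is the distance from the TCP to the grasp point, in m); z points along the fingers, y is the line along which they close (so a half turn about z gives the same grasp; the last joint's range is limited). The gripper opens to 85 mm and grips with 20 to 120 N. Pads are 22 mm wide; open, the fingers measure 114 mm over their backs; the gripper's body (76 mm by 85 mm) begins 54 mm behind the grasp point. The pads swing forward as they close: fully open they stand 13 mm farther back than shut.
Start: joints at [1.098, 0.477, 0.022, 1.555, -0.011, 1.109, -0.083], TCP at [0.241, -0.631, 0.197] pointing down, gripper open.
Joint ranges: [-2.96, 2.96], [-0.34, 2.1], [-1.41, 1.46], [0.24, 2.44], [-1.37, 4.51], [0.17, 1.92], [-2.96, 2.96]. Speed limits (rad/s): [2.39, 2.39, 3.14, 3.14, 3.14, 3.14, 3.14].

INTERFACE

Orientations are given as a rotation vector (axis times angle).
In Python, from bench import r gives the robot as it stands.
- The arm moves only by the tool step_arm, never from a script. Its argument "moves" is a list of rows, each a list of 7 numbers: the shift along the tool's x, y, z in mm, then the turn, a rotation vector about the tool's x, y, z in rad, then the finger opening in mm, from 0 to 85.4. A call has 1 to 8 rows; each row is the pose to reach, as a shift and turn from the pose commanded when the call began, along the tool's axes at that moment; what a row does not reach only later rows make up. A row lasts 1/10 s, in which the tool goes at most 50 mm and 8.59 degrees, less where a joint would pass 70% of its speed; a pose out of reach is approached as far as the arm can. A call with a gripper value outside its range is refused whole. The fingers move at their own pace and stop on an object; "grip_force" is the grip in N (left out, the last holds). Time passes only in rows, so rows that repeat a pose let the fingers close. It gives the time, the measured TCP pose, the force, the opening and the grip force at its end, in the units of the state.
- r.get_obs(): the state, without advancing time (a new reading comes with each control period).
- r.grab_frame(name): name is "side" or "top"; returns a dict with "image" (420x560x3 uint8, red, green, blue), "depth" (420x560 float32, m along the optical axis (not along the pixel's ray), 0 where there is no reading), "mtx" (3x3 intrinsics, pixels), "rvec" (rotation vector, rad) and "tvec" (3), from world to camera coordinates, as OpenCV has them. Camera axes: x right, y down, z forward; pixel columns grow to the right and rows downward; lengths in m; the calibration is good to about 2 mm. A picture is of the moment at which its call begins.
- r.hand_in(): hands the job in; it is judged then, once.
The state is a dict: "clock": time; "joints": joint angles; "qvel": joint speeds; "tau": joint torques, N m; "tcp_pos": TCP position; "orientation": TCP orientation; "contact_force": force on the tool from outside, world axes, zero at the start; "moment": the same for the moment, N m; "grip_width": finger opening in m; "gripper_force": force on a finger pad.
Only numpy, scipy, OpenCV 4.12 (cv2) and the standard library are available. Lean on these libraries where they do the work, as an engineer would, in place of code of your own. Each camera call takes 0.05 s, during which the arm holds its last target. There are 200 camera calls.

## Working session

There is one attempt and no reset: what is moved stays moved. The work goes in short steps, Python scripts to look and compute and a tool call to move; the robot and the scene stay as the last step left them, time stands still between calls to the robot, and variables do not carry over. Pictures are saved under pics/ and viewed, at most 10 in all, crops included, and the job is handed in when it is done.

Besides the shell and the picture viewer there is one more tool, called in YAML: its name, and indented under it one key for each argument. step_arm: Moves the arm, as the interface text tells. Its arguments: {"type":"object","properties":{"moves":{"type":"array","items":{"type":"array","items":{"type":"number"}}},"grip_force":{"type":"number"}},"required":["moves"]}

```bash
mkdir -p pics; ls
python3 - <<'E'
from bench import r
import cv2,numpy as np
for n in("top","side"):
    f=r.grab_frame(n); cv2.imwrite(f"pics/{n}0.png",f["image"][:,:,::-1]); np.savez(f"{n}0.npz",**f)
    R=cv2.Rodrigues(f["rvec"])[0]; print(n,f["mtx"].round(1).tolist(),(-R.T@f["tvec"].ravel()).round(3),R.round(2).tolist())
o=r.get_obs();print(o["tcp_pos"],o["orientation"],o["clock"])
E
```

```text
pics
top [[426.8, 0.0, 284.1], [0.0, 426.8, 215.7], [0.0, 0.0, 1.0]] [0.431 0.042 1.208] [[-0.01, -1.0, -0.01], [-0.98, 0.01, -0.17], [0.17, 0.01, -0.98]]
side [[403.7, 0.0, 275.3], [0.0, 403.7, 212.9], [0.0, 0.0, 1.0]] [0.009 0.551 0.731] [[-0.67, -0.75, -0.01], [-0.43, 0.39, -0.81], [0.61, -0.54, -0.58]]
[ 0.2406082  -0.63002469  0.19602475] [-3.08788779e+00 -5.69562654e-01  6.34217511e-04] 0.1
```

View pics/top0.png

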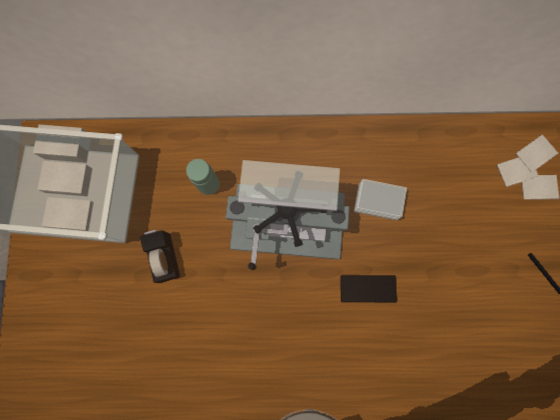

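View pics/side0.png

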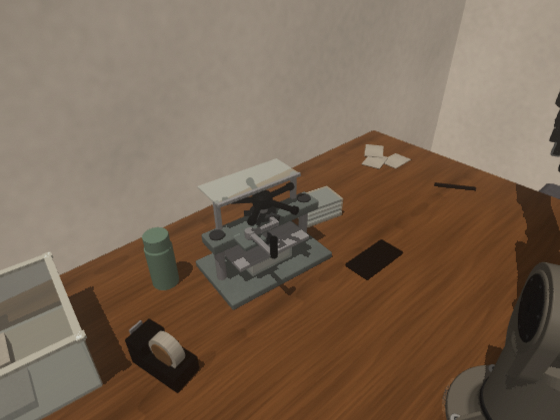

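The top view shows the hub near (287,211), the lever post at (252,266) and the column caps at (237,208) and (339,216). I'll cast these and enlarge the area.

```bash
cat > h.py <<'E'
import cv2,numpy as np
def cast(f,px,z):
    R=cv2.Rodrigues(f["rvec"])[0]; c=-R.T@f["tvec"].ravel()
    d=R.T@np.linalg.inv(f["mtx"])@np.array([*px,1.]); return (c+d*(z-c[2])/d[2])
def proj(f,P): return cv2.projectPoints(np.array(P,float).reshape(-1,3),f["rvec"],f["tvec"],f["mtx"],None)[0][:,0]
E
python3 - <<'E'
import cv2,numpy as np
from h import *
f=dict(np.load("top0.npz")); s=dict(np.load("side0.npz"))
for n,p,z in(("capL",(237,208),.152),("capR",(339,216),.152),("hub",(287,211),.218),("post",(252,266),.212),("sp1",(297,243),.2),("sp2",(258,229),.2),
  ("b1",(232,249),.02),("b2",(343,257),.02),("br1",(228,199),.15),("br2",(349,205),.15),("flask",(199,170),.15),("stack",(381,199),.064)): print(n,cast(f,p,z).round(3))
a=cv2.resize(f["image"][150:270,210:370],(800,600),interpolation=cv2.INTER_CUBIC)
cv2.imwrite("pics/c.png",cv2.convertScaleAbs(a[:,:,::-1],alpha=1.6,beta=10))
E
```

```text
capL [0.639 0.174 0.152]
capR [ 0.615 -0.083  0.152]
hub [0.617 0.047 0.218]
post [0.489 0.13  0.212]
sp1 [0.543 0.025 0.2  ]
sp2 [0.578 0.117 0.2  ]
b1 [0.548 0.203 0.02 ]
b2 [ 0.522 -0.105  0.02 ]
br1 [0.663 0.197 0.15 ]
br2 [ 0.643 -0.109  0.15 ]
flask [0.74  0.273 0.15 ]
stack [ 0.676 -0.209  0.064]
```

View pics/c.png

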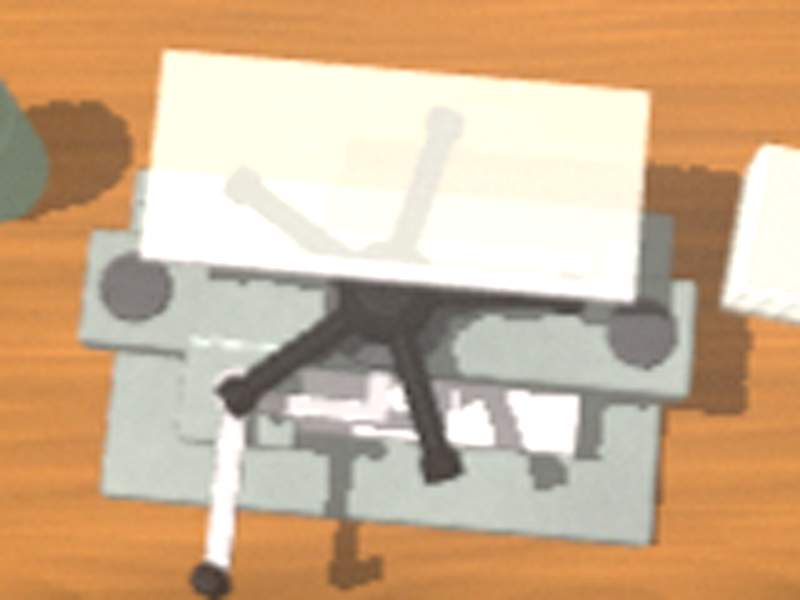

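Press centre is about (0.627, 0.046) with yaw -0.093. The spokes sit at press angles 130° and 202°, so the wheel is at about -0.24. The next script converts press-frame targets into tool shifts.

```bash
cat >> h.py <<'E'
from scipy.spatial.transform import Rotation as Ro
C=np.array([.627,.046]); YAW=-.093
Rp=np.array([[np.cos(YAW),-np.sin(YAW)],[np.sin(YAW),np.cos(YAW)]])
def press(p): return np.r_[(Rp.T@(np.array(p[:2])-C))*1000,p[2]*1000]
def world(q): return np.r_[C+Rp@np.array(q[:2])/1000,q[2]/1000]
def deltas(o,targets):
    T=Ro.from_rotvec(o["orientation"]); want=Ro.from_euler("z",YAW)*Ro.from_euler("x",np.pi)
    print("press pos",press(o["tcp_pos"]).round(1),"turn",(T.inv()*want).as_rotvec().round(3))
    for t in targets: print(t,(T.inv().apply(world(t)-o["tcp_pos"])*1000).round(0))
E
python3 - <<'E'
from h import *; from bench import r
o=r.get_obs(); p=press(o["tcp_pos"])
deltas(o,[[p[0],p[1],320],[*press([.47,-.33,.32])],[-147,38,320],[-147,38,185]])
E
```

```text
press pos [-321.9 -709.   196. ] turn [-0.002  0.     0.458]
[np.float64(-321.9423399315243), np.float64(-708.985987279097), 320] [  -0.   -0. -124.]
[np.float64(-121.40392728788466), np.float64(-388.9551213688772), np.float64(320.0)] [ 321. -199. -124.]
[-147, 38, 320] [ 487. -593. -123.]
[-147, 38, 185] [ 487. -593.   12.]
```

step_arm:
  moves:
    - [0,0,-50,0,0,0,0]
    - [0,0,-100,0,0,0,0]
    - [45,-30,-124,0,0,0.1,0]
    - [90,-55,-124,0,0,0.2,0]
    - [130,-80,-124,0,0,0.3,0]
    - [175,-108,-124,0,0,0.4,0]
    - [220,-135,-124,0,0,0.458,0]
    - [260,-160,-124,0,0,0.458,0]
  grip_force: 40

```text
clock: 0.9
tcp_pos: [0.4215, -0.3942, 0.3207]
orientation: [-3.138, 0.149, 0.001]
contact_force: [-0.5, -0.4, -0.1]
grip_width: -0.0003
gripper_force: 0.0
```

Run:
```python
from h import *; from bench import r
o=r.get_obs(); p=press(o["tcp_pos"])
deltas(o,[[-147,38,320],[-147,38,185]])
```

```text
press pos [-163.7 -457.3  320.7] turn [-0.     0.    -0.002]
[-147, 38, 320] [  16. -495.    1.]
[-147, 38, 185] [  16. -495.  136.]
```

step_arm:
  moves:
    - [10,-50,0,0,0,0,0]
    - [20,-100,0,0,0,0,0]
    - [30,-150,0,0,0,0,0]
    - [30,-200,0,0,0,0,0]
    - [30,-250,0,0,0,0,0]
    - [30,-300,0,0,0,0,0]
    - [30,-350,0,0,0,0,0]
    - [25,-400,0,0,0,0,0]

```text
clock: 1.7
tcp_pos: [0.4826, -0.0013, 0.3207]
orientation: [3.138, -0.147, -0.0]
contact_force: [1.0, 0.2, 0.7]
grip_width: -0.0001
gripper_force: 0.0
```

step_arm:
  moves:
    - [-5,-50,0,0,0,0,0]
    - [-10,-90,0,0,0,0,0]
    - [-10,-90,0,0,0,0,0]

```text
clock: 2.0
tcp_pos: [0.48, 0.094, 0.3209]
orientation: [-3.136, 0.13, 0.001]
contact_force: [-0.5, -0.1, -0.2]
grip_width: 0.0001
gripper_force: 0.0
```

Run:
```python
from h import *; from bench import r
o=r.get_obs(); deltas(o,[[-147,38,320],[-147,38,185]])
f=r.grab_frame("top"); q=proj(f,[[.489,.13,.212]])[0]; print(q)
a=cv2.resize(f["image"][150:300,210:370],(640,600),interpolation=cv2.INTER_CUBIC)
cv2.imwrite("pics/d.png",cv2.convertScaleAbs(a[:,:,::-1],alpha=1.6,beta=10))
```

```text
press pos [-150.8   34.1  320.9] turn [-0.002  0.     0.01 ]
[-147, 38, 320] [ 4. -4.  1.]
[-147, 38, 185] [  4.  -3. 136.]
[252.08691583 266.04908564]
```

View pics/d.png

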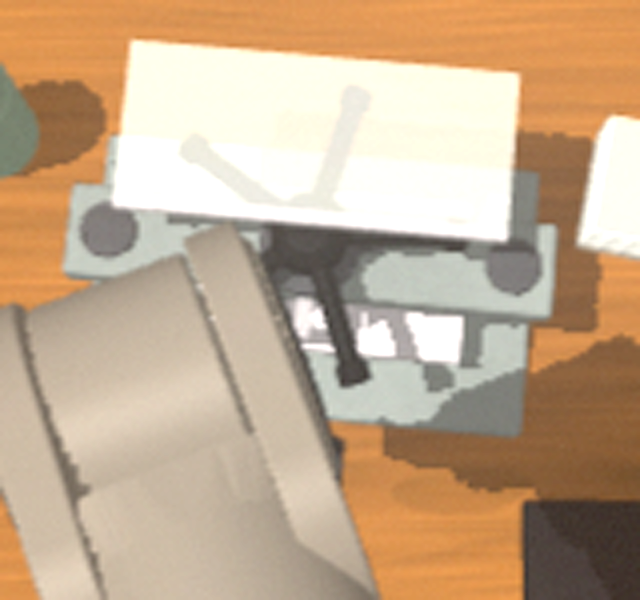

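The arm hides the post in the top view, and the near spoke end is at (352,375) in the crop, well clear of the finger. I'll come down beside the post.

step_arm:
  moves:
    - [4,0,50,0,0,0.01,0]
    - [4,0,95,0,0,0.01,0]
    - [4,0,125,0,0,0.01,0]
    - [4,0,134,0,0,0.01,0]
    - [4,0,134,0,0,0.01,0]

```text
clock: 2.55
tcp_pos: [0.4847, 0.0855, 0.1861]
orientation: [3.136, -0.164, -0.004]
contact_force: [0.2, 0.5, -0.0]
grip_width: -0.0002
gripper_force: 0.0
```

step_arm:
  moves:
    - [0,-8,0,0,0,0,0]
    - [0,-16,0,0,0,0,0]
    - [1,-24,0,0,0,0,0]
    - [3,-32,0,0,0,0,0]
    - [5,-40,0,0,0,0,0]
    - [8,-48,0,0,0,0,0]
    - [12,-56,0,0,0,0,0]

```text
clock: 3.25
tcp_pos: [0.5033, 0.142, 0.1869]
orientation: [3.137, -0.162, -0.0]
contact_force: [0.4, -0.4, 0.1]
grip_width: 0.0005
gripper_force: 0.0
```

Run:
```python
from h import *; from bench import r
o=r.get_obs(); deltas(o,[]); print(Rp.T@o["contact_force"][:2])
```

```text
press pos [-132.1   84.1  186.9] turn [ 0.    0.   -0.01]
[ 0.3960697  -0.37121078]
```

step_arm:
  moves:
    - [2,-5,0,0,0,0,0]
    - [3,-9,0,0,0,0,0]
    - [4,-13,0,0,0,0,0]
    - [5,-16,0,0,0,0,0]
    - [5,-18,0,0,0,0,0]
    - [5,-18,0,0,0,0,0]

```text
clock: 3.85
tcp_pos: [0.5097, 0.1589, 0.1869]
orientation: [-3.137, 0.162, 0.0]
contact_force: [1.0, -0.9, -0.5]
grip_width: -0.0001
gripper_force: 0.0
```

Run:
```python
from h import *; from bench import r
o=r.get_obs(); deltas(o,[]); print(Rp.T@o["contact_force"][:2])
for n in("side",):
    f=r.grab_frame(n); a=cv2.resize(f["image"][150:330,150:390],(800,600),interpolation=cv2.INTER_CUBIC)
    cv2.imwrite("pics/e.png",cv2.convertScaleAbs(a[:,:,::-1],alpha=1.6,beta=10))
```

```text
press pos [-127.2  101.5  186.9] turn [-0.    0.   -0.01]
[ 1.09496645 -0.84602271]
```

View pics/e.png

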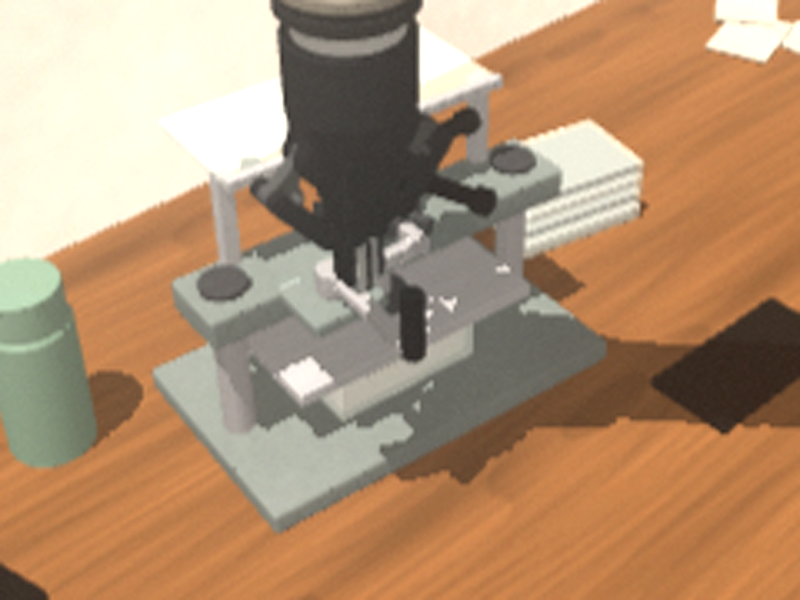

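Run:
```python
from h import *
s=dict(np.load("side0.npz")); f=dict(np.load("top0.npz"))
print(proj(s,[[.5097,.1589,.187],[.489,.13,.212],[.489,.13,.16]]), press(cast(s,(273.6,237),.212)), press(cast(s,(273.6,256),.16)))
print(proj(f,[[.489,.13,.212],[.489,.13,.16]]))
for n,p in(("capL",(217,235)),("capR",(303.5,197.5))): print(n,press(cast(s,p,.152)))
```

```text
[[257.57100541 247.99754717]
 [274.56927715 237.2827646 ]
 [274.82551567 256.43115744]] [-143.27861395   71.85464844  212.        ] [-142.54978673   72.08059215  160.        ]
[[252.08691583 266.04908564]
 [253.96557577 267.26798519]]
capL [  0.86505893 127.80196964 152.        ]
capR [   0.61452701 -129.28192769  152.        ]
```

The post at crop (412,320) hasn't moved, even though the finger passed its position. I'll look closer.

Run:
```python
from h import *; from bench import r
f=r.grab_frame("side"); o=r.get_obs(); np.savez("side1.npz",**f)
q=proj(f,[o["tcp_pos"]])[0]
im=f["image"].copy(); x0,y0=220,180
a=cv2.resize(im[y0:y0+90,x0:x0+120],(800,600),interpolation=cv2.INTER_NEAREST)[:,:,::-1]
a=cv2.convertScaleAbs(a,alpha=2,beta=20)
cv2.circle(a,tuple(int(v) for v in (q-[x0,y0])*6.667),5,(0,0,255),2)
cv2.imwrite("pics/g.png",a); 
d=f["depth"]
R=cv2.Rodrigues(f["rvec"])[0]
for u,v in((253,225),(257,230),(260,230),(262,235),(266,235),(257,240),(262,240),(274,245),(257,246)):
    z=d[v,u]; P=R.T@(np.linalg.inv(f["mtx"])@[u,v,1]*z-f["tvec"].ravel()); print(u,v,press(P).round(0))
```

```text
253 225 [-132.  113.  255.]
257 230 [-136.  107.  242.]
260 230 [-139.  102.  242.]
262 235 [-136.   95.  224.]
266 235 [-9. -2. 95.]
257 240 [-87.  76. 169.]
262 240 [-93.  67. 169.]
274 245 [-148.   75.  196.]
257 246 [-13.  29.  78.]
```

View pics/g.png

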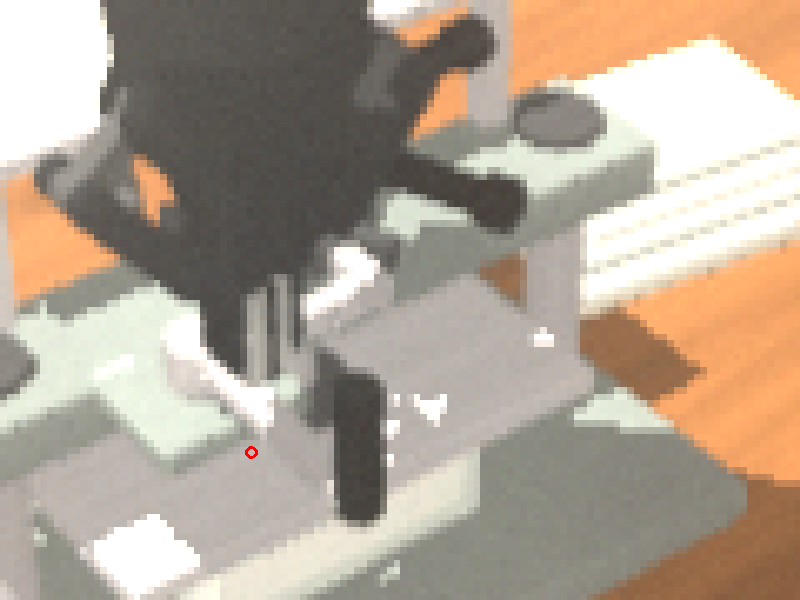

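The finger visibly ends around z = 0.215, above the post top, while the reported TCP is 0.187. I'll measure the fingertip by depth.

Run:
```python
from h import *; from bench import r
f=dict(np.load("side1.npz")); d=f["depth"]; v,u=np.mgrid[215:250,235:272]; v=v.ravel();u=u.ravel()
R=cv2.Rodrigues(f["rvec"])[0]; z=d[v,u]
P=(np.linalg.inv(f["mtx"])@np.vstack([u,v,np.ones_like(u)])*z-f["tvec"].reshape(3,1)).T@R
Q=np.array([press(p) for p in P]); m=(z>0)&(Q[:,0]<-105)&(Q[:,0]>-160)&(Q[:,1]>80)&(Q[:,2]>175)
S=Q[m]; print(len(S)); o=np.argsort(S[:,2])[:14]; print(np.c_[u[m][o],v[m][o],S[o].round(0)])
for zz in range(205,265,8):
    k=S[abs(S[:,2]-zz)<4]; print(zz,len(k),k.min(0).round(0) if len(k) else'',k.max(0).round(0) if len(k) else '')
ob=r.get_obs(); print(ob["joints"],ob["grip_width"])
```

```text
421
[[ 270.  249. -142.   81.  184.]
 [ 270.  248. -143.   81.  187.]
 [ 271.  247. -147.   81.  192.]
 [ 271.  245. -145.   80.  196.]
 [ 270.  243. -142.   80.  200.]
 [ 270.  242. -142.   80.  202.]
 [ 271.  243. -146.   81.  203.]
 [ 271.  241. -146.   80.  207.]
 [ 270.  238. -142.   80.  213.]
 [ 257.  237. -133.  106.  222.]
 [ 256.  236. -131.  106.  223.]
 [ 258.  237. -136.  105.  224.]
 [ 262.  235. -136.   95.  224.]
 [ 263.  235. -138.   94.  225.]]
205 3 [-146.   80.  202.] [-142.   81.  207.]
213 1 [-142.   80.  213.] [-142.   80.  213.]
221 4 [-136.   95.  222.] [-131.  106.  224.]
229 32 [-140.   89.  225.] [-122.  112.  233.]
237 48 [-140.   85.  233.] [-120.  115.  241.]
245 51 [-140.   86.  241.] [-120.  114.  249.]
253 44 [-140.   87.  249.] [-123.  114.  257.]
261 37 [-141.   87.  257.] [-127.  115.  265.]
[-0.03649685  0.29230329 -0.45733952  1.87873034  0.1515695   1.0044704
 -2.2328269 ] -0.00011657801717660802
```

The true fingertip is about 35 mm above the reported TCP, while xy agrees. So I'll command 35 mm lower: back over, then down with force checks.

step_arm:
  moves:
    - [0,0,-8,0,0,0,0]
    - [-10,35,-8,0,0,0,0]
    - [-20,70,-8,0,0,0,0]
    - [-20,70,8,0,0,0,0]
    - [-20,70,25,0,0,0,0]
    - [-20,70,34,0,0,0,0]
    - [-20,70,34,0,0,0,0]

```text
clock: 4.65
tcp_pos: [0.482, 0.0909, 0.1522]
orientation: [3.137, -0.162, -0.003]
contact_force: [0.9, 0.3, 0.0]
grip_width: -0.0001
gripper_force: 0.0
```

step_arm:
  moves:
    - [0,-6,0,0,0,0,0]
    - [0,-12,0,0,0,0,0]
    - [0,-18,0,0,0,0,0]
    - [1,-24,0,0,0,0,0]
    - [3,-32,0,0,0,0,0]
    - [5,-40,0,0,0,0,0]

```text
clock: 5.25
tcp_pos: [0.4916, 0.1306, 0.1527]
orientation: [3.137, -0.162, -0.001]
contact_force: [-0.9, -1.9, 0.0]
grip_width: -0.0
gripper_force: 1.1
```

Run:
```python
from h import *; from bench import r
o=r.get_obs(); deltas(o,[]); print(Rp.T@o["contact_force"][:2])
f=r.grab_frame("side"); x0,y0=190,160
a=cv2.resize(f["image"][y0:y0+120,x0:x0+160],(800,600),interpolation=cv2.INTER_CUBIC)[:,:,::-1]
cv2.imwrite("pics/i.png",cv2.convertScaleAbs(a,alpha=2,beta=20))
```

```text
press pos [-142.7   71.7  152.7] turn [ 0.001  0.001 -0.01 ]
[-0.75939523 -2.00670297]
```

View pics/i.png

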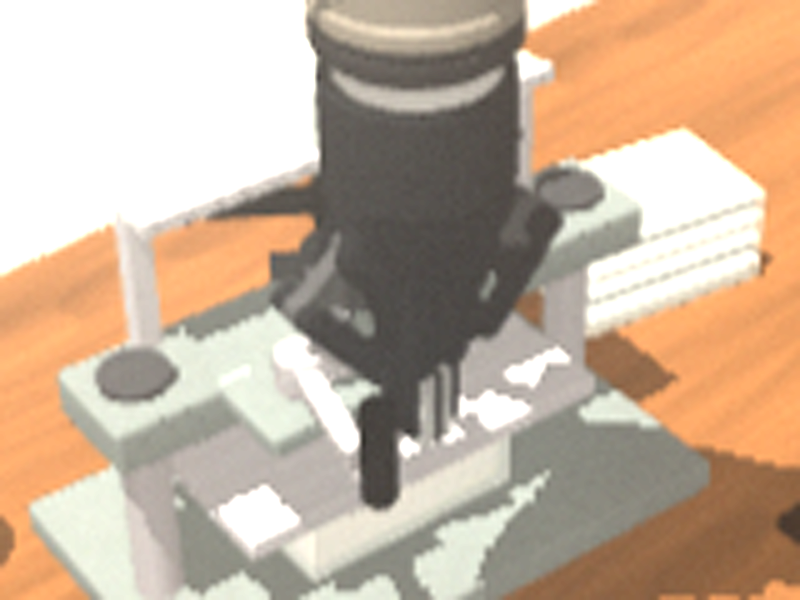

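The post moved, now at crop (378,450) with the fingers right beside it, and the reaction is 2 N. I'll measure the gripper's profile for guard clearance and carry on pushing.

step_arm:
  moves:
    - [3,-7,0,0,0,0,0]
    - [6,-14,0,0,0,0,0]
    - [9,-20,0,0,0,0,0]
    - [11,-25,0,0,0,0,0]
    - [13,-29,0,0,0,0,0]
    - [14,-32,0,0,0,0,0]
    - [14,-32,0,0,0,0,0]

```text
clock: 6.0
tcp_pos: [0.5097, 0.1611, 0.153]
orientation: [-3.137, 0.162, -0.002]
contact_force: [0.2, -1.1, -1.1]
grip_width: 0.0003
gripper_force: 0.4
```

```bash
cat >> h.py <<'E'
def cloud(f):
    d=f["depth"]; v,u=np.nonzero(d>0); z=d[v,u]; R=cv2.Rodrigues(f["rvec"])[0]
    P=(np.linalg.inv(f["mtx"])@np.vstack([u,v,np.ones_like(u)])*z-f["tvec"].reshape(3,1)).T@R
    return np.c_[(P[:,:2]-C)@Rp*1000,P[:,2]*1000]
E
python3 - <<'E'
from h import *; from bench import r
o=r.get_obs(); deltas(o,[]); print(Rp.T@o["contact_force"][:2])
f=r.grab_frame("side"); Q=cloud(f); p=press(o["tcp_pos"])
S=Q[(abs(Q[:,0]-p[0])<60)&(abs(Q[:,1]-p[1])<80)&(Q[:,2]>172)]-[p[0],p[1],0]
for zz in range(176,300,8):
    k=S[abs(S[:,2]-zz)<4]; print(zz,len(k),k.min(0).round(0) if len(k) else'',k.max(0).round(0) if len(k) else '')
E
```

```text
press pos [-127.5  103.7  153. ] turn [-0.001 -0.001 -0.01 ]
[ 0.31851052 -1.11796938]
176 22 [ -8.  16. 172.] [  4.  29. 180.]
184 27 [ -8.   4. 180.] [  3.  27. 188.]
192 44 [-12. -14. 188.] [  2.  28. 196.]
200 56 [-12. -14. 196.] [  1.  28. 204.]
208 74 [-12. -14. 204.] [  7.  28. 212.]
216 62 [-13. -15. 212.] [  4.  29. 220.]
224 34 [-13. -14. 220.] [ -1.  14. 228.]
232 55 [-15. -30. 228.] [  2.  28. 236.]
240 121 [-15. -40. 236.] [ 12.  35. 244.]
248 111 [-15. -46. 244.] [ 15.  40. 252.]
256 120 [-18. -49. 252.] [  8.  47. 260.]
264 132 [-19. -59. 260.] [  4.  53. 268.]
272 160 [-20. -61. 268.] [ 12.  59. 276.]
280 217 [-20. -62. 276.] [ 12.  60. 284.]
288 174 [-21. -53. 284.] [  4.  52. 292.]
296 162 [-21. -42. 292.] [ 10.  43. 300.]
```

step_arm:
  moves:
    - [1,-2,0,0,0,0,0]
    - [1,-4,0,0,0,0,0]
    - [1,-4,0,0,0,0,0]

```text
clock: 6.35
tcp_pos: [0.5105, 0.1627, 0.1529]
orientation: [3.135, -0.164, -0.001]
contact_force: [-0.4, -7.1, 1.9]
grip_width: 0.0002
gripper_force: 3.4
```

Run:
```python
from h import *; from bench import r
o=r.get_obs(); deltas(o,[]); print(Rp.T@o["contact_force"][:2])
```

```text
press pos [-126.9  105.4  152.9] turn [ 0.003  0.    -0.012]
[ 0.28627127 -7.14229643]
```

The lever is at its stop (7 N). Next I'll work out the finger path for pushing a spoke from about 193° to 265°.

Run:
```python
import numpy as np
for f in (185,193,202,212,222,232,242,252,260,266):
    a=np.radians(f); e=np.array([np.cos(a),np.sin(a)]); n=np.array([e[1],-e[0]])
    p=62*e+(7+11*abs(n[0])+14.5*abs(n[1]))*n; d=p-[-70,20]
    print(f,p.round(0),"tool",d[0].round(0),-d[1].round(0))
```

```text
185 [-64.  17.] tool 6.0 3.0
193 [-66.   9.] tool 4.0 11.0
202 [-67.  -0.] tool 3.0 20.0
212 [-66. -12.] tool 4.0 32.0
222 [-63. -23.] tool 7.0 43.0
232 [-58. -34.] tool 12.0 54.0
242 [-50. -44.] tool 20.0 64.0
252 [-40. -52.] tool 30.0 72.0
260 [-31. -58.] tool 39.0 78.0
266 [-23. -61.] tool 47.0 81.0
```

step_arm:
  moves:
    - [0,12,0,0,0,0.012,0]
    - [0,12,-40,0,0,0.012,0]
    - [0,12,-75,0,0,0.012,0]
    - [30,45,-75,0,0,0.012,0]
    - [57,85,-75,0,0,0.012,0]
    - [57,85,-75,0,0,0.012,0]
    - [57,85,-75,0,0,0.012,0]

```text
clock: 7.05
tcp_pos: [0.5587, 0.073, 0.2278]
orientation: [-3.135, 0.186, -0.0]
contact_force: [-0.3, -0.0, -0.3]
grip_width: 0.0003
gripper_force: 0.0
```

Run:
```python
from h import *; from bench import r
o=r.get_obs(); deltas(o,[[-70,20,153]])
```

```text
press pos [-70.5  20.5 227.8] turn [-0.001 -0.    -0.026]
[-70, 20, 153] [ 1.  1. 75.]
```

step_arm:
  moves:
    - [0,0,35,0,0,-0.026,0]
    - [0,0,65,0,0,-0.026,0]
    - [0,0,75,0,0,-0.026,0]
    - [0,0,75,0,0,-0.026,0]

```text
clock: 7.45
tcp_pos: [0.5569, 0.0752, 0.1518]
orientation: [-3.138, 0.138, 0.005]
contact_force: [-1.1, 0.2, -0.2]
grip_width: -0.0002
gripper_force: 0.0
```

step_arm:
  moves:
    - [4,10,0,0,0,0,0]
    - [3,20,0,0,0,0,0]
    - [4,32,0,0,0,0,0]
    - [7,43,0,0,0,0,0]
    - [12,54,0,0,0,0,0]
    - [20,64,0,0,0,0,0]
    - [30,72,0,0,0,0,0]
    - [39,78,0,0,0,0,0]

```text
clock: 8.25
tcp_pos: [0.5895, -0.006, 0.1534]
orientation: [-3.136, 0.139, 0.002]
contact_force: [-4.6, 5.4, -1.2]
grip_width: 0.0
gripper_force: 2.8
```

Run:
```python
from h import *; from bench import r
o=r.get_obs(); deltas(o,[[-23,-61,153]]); print(Rp.T@o["contact_force"][:2])
```

```text
press pos [-32.6 -55.2 153.4] turn [-0.002  0.002  0.004]
[-23, -61, 153] [10.  6.  0.]
[-5.12706877  4.91145283]
```

step_arm:
  moves:
    - [9,5,0,0,0,0,0]
    - [9,5,0,0,0,0,0]
    - [3,0,0,0,0,0,0]
    - [3,0,-45,0,0,0,0]
    - [-5,-20,-75,0,0,0,0]
    - [-30,-55,-75,0,0,0,0]
    - [-38,-75,-75,0,0,0,0]
    - [-38,-75,-75,0,0,0,0]

```text
clock: 9.05
tcp_pos: [0.5577, 0.0752, 0.2293]
orientation: [-3.138, 0.131, -0.003]
contact_force: [-0.2, 0.2, 0.3]
grip_width: -0.0001
gripper_force: 0.0
```

Run:
```python
from h import *; from bench import r
o=r.get_obs(); deltas(o,[[-70,20,153]]); print(Rp.T@o["contact_force"][:2])
for n in("top","side"):
    f=r.grab_frame(n); Q=cloud(f); rr=np.hypot(Q[:,0],Q[:,1])
    S=Q[(abs(Q[:,2]-203)<12)&(rr>50)&(rr<98)]; a=np.degrees(np.arctan2(S[:,1],S[:,0]))%360
    h=np.histogram(a,np.arange(0,361,8)); print(n,[(int(b),int(c)) for b,c in zip(h[1],h[0]) if c>2])
```

```text
press pos [-71.7  22.6 229.3] turn [-0.001 -0.002  0.01 ]
[-70, 20, 153] [ 1.  3. 76.]
[-0.25665166  0.156499  ]
top [(256, 51), (264, 67)]
side [(48, 5), (112, 35), (120, 90), (184, 94), (192, 41), (256, 84), (264, 26)]
```

The spokes are now at 264°, 192° and 120°, as planned. Second stroke.

step_arm:
  moves:
    - [1,2,35,0,0,0.01,0]
    - [1,2,65,0,0,0.01,0]
    - [1,2,76,0,0,0.01,0]
    - [1,2,76,0,0,0.01,0]
    - [4,12,76,0,0,0.01,0]
    - [4,22,76,0,0,0.01,0]
    - [5,34,76,0,0,0.01,0]
    - [8,45,76,0,0,0.01,0]

```text
clock: 9.95
tcp_pos: [0.5645, 0.0273, 0.1539]
orientation: [-3.134, 0.153, -0.006]
contact_force: [-0.2, 7.4, -0.6]
grip_width: -0.0
gripper_force: 2.9
```

step_arm:
  moves:
    - [5,11,0,0,0,0,0]
    - [13,21,0,0,0,0,0]
    - [23,29,0,0,0,0,0]
    - [32,35,0,0,0,0,0]
    - [40,39,0,0,0,0,0]
    - [40,39,0,0,0,0,0]

```text
clock: 10.55
tcp_pos: [0.5997, -0.0183, 0.1529]
orientation: [-3.138, 0.158, -0.001]
contact_force: [-0.8, 0.9, 0.2]
grip_width: 0.0003
gripper_force: 0.4
```

Run:
```python
from h import *; from bench import r
o=r.get_obs(); deltas(o,[[-23,-61,153]]); print(Rp.T@o["contact_force"][:2])
```

```text
press pos [-21.3 -66.5 152.9] turn [-0.    -0.001 -0.008]
[-23, -61, 153] [-2. -6. -0.]
[-0.89347926  0.85810736]
```

Slightly past 266°; now I'll lift out and start the third stroke.

step_arm:
  moves:
    - [-6,-4,0,0,0,0,0]
    - [-6,-4,-45,0,0,0,0]
    - [-15,-25,-76,0,0,0,0]
    - [-40,-60,-76,0,0,0,0]
    - [-50,-87,-76,0,0,0,0]
    - [-50,-87,-76,0,0,0,0]
    - [-50,-87,-76,0,0,0,0]

```text
clock: 11.25
tcp_pos: [0.5579, 0.0745, 0.2288]
orientation: [3.137, -0.154, 0.003]
contact_force: [0.5, -0.1, 0.6]
grip_width: 0.0002
gripper_force: 0.0
```

```bash
cat > m.py <<'E'
from h import *; from bench import r
o=r.get_obs(); deltas(o,[[-70,20,153]]); print(Rp.T@o["contact_force"][:2])
for n in("top","side"):
    f=r.grab_frame(n); Q=cloud(f); rr=np.hypot(Q[:,0],Q[:,1])
    S=Q[(abs(Q[:,2]-203)<12)&(rr>50)&(rr<98)]; a=np.degrees(np.arctan2(S[:,1],S[:,0]))%360
    h=np.histogram(a,np.arange(0,361,4)); print(n,[(int(b),int(c)) for b,c in zip(h[1],h[0]) if c>2])
E
python3 m.py
```

```text
press pos [-71.5  22.  228.8] turn [ 0.001 -0.002 -0.005]
[-70, 20, 153] [ 1.  2. 76.]
[ 0.53343024 -0.01798887]
top [(260, 37), (264, 37), (268, 35), (272, 6)]
side [(52, 4), (56, 4), (116, 20), (120, 44), (124, 57), (128, 9), (184, 8), (188, 72), (192, 35), (196, 14), (256, 5), (260, 61), (264, 30), (268, 6)]
```

step_arm:
  moves:
    - [1,2,35,0,0,0,0]
    - [1,2,65,0,0,0,0]
    - [1,2,76,0,0,0,0]
    - [1,2,76,0,0,0,0]
    - [4,12,76,0,0,0,0]
    - [4,22,76,0,0,0,0]
    - [5,34,76,0,0,0,0]
    - [8,45,76,0,0,0,0]

```text
clock: 12.15
tcp_pos: [0.5628, 0.0305, 0.1539]
orientation: [-3.134, 0.153, -0.006]
contact_force: [1.3, 7.2, 0.3]
grip_width: -0.0
gripper_force: 2.8
```

step_arm:
  moves:
    - [5,11,0,0,0,0,0]
    - [13,21,0,0,0,0,0]
    - [23,28,0,0,0,0,0]
    - [32,33,0,0,0,0,0]
    - [38,36,0,0,0,0,0]
    - [38,36,0,0,0,0,0]

```text
clock: 12.75
tcp_pos: [0.5959, -0.0114, 0.1527]
orientation: [-3.137, 0.157, -0.001]
contact_force: [-1.9, 0.4, -0.6]
grip_width: -0.0
gripper_force: 0.7
```

step_arm:
  moves:
    - [-6,-4,0,0,0,0,0]
    - [-6,-4,-45,0,0,0,0]
    - [-15,-25,-76,0,0,0,0]
    - [-40,-60,-76,0,0,0,0]
    - [-48,-85,-76,0,0,0,0]
    - [-48,-85,-76,0,0,0,0]
    - [-48,-85,-76,0,0,0,0]

```text
clock: 13.45
tcp_pos: [0.5563, 0.0783, 0.2287]
orientation: [3.137, -0.154, 0.003]
contact_force: [0.3, -0.4, 0.2]
grip_width: 0.0002
gripper_force: 0.0
```

```bash
python3 m.py
```

```text
press pos [-73.4  25.6 228.7] turn [ 0.001 -0.002 -0.005]
[-70, 20, 153] [ 3.  6. 76.]
[ 0.36668825 -0.38845061]
top [(256, 37), (260, 42), (264, 35), (268, 6)]
side [(48, 3), (52, 3), (112, 22), (116, 45), (120, 53), (124, 12), (180, 8), (184, 66), (188, 39), (192, 16), (252, 6), (256, 66), (260, 26), (264, 11)]
```

Last stroke, from about 190° to the stop at 222°.

step_arm:
  moves:
    - [3,5,35,0,0,0,0]
    - [3,5,65,0,0,0,0]
    - [3,5,76,0,0,0,0]
    - [3,5,76,0,0,0,0]
    - [6,15,76,0,0,0,0]
    - [6,25,76,0,0,0,0]
    - [6,33,76,0,0,0,0]
    - [8,39,76,0,0,0,0]

```text
clock: 14.35
tcp_pos: [0.562, 0.0401, 0.1539]
orientation: [-3.135, 0.155, -0.007]
contact_force: [1.3, 6.4, -0.7]
grip_width: 0.0001
gripper_force: 2.6
```

step_arm:
  moves:
    - [1,3,0,0,0,0,0]
    - [2,6,0,0,0,0,0]
    - [3,9,0,0,0,0,0]
    - [3,9,0,0,0,0,0]

```text
clock: 14.75
tcp_pos: [0.5639, 0.0303, 0.1537]
orientation: [-3.136, 0.156, -0.005]
contact_force: [0.2, 4.1, 0.3]
grip_width: 0.0002
gripper_force: 1.7
```

```bash
python3 m.py
```

```text
press pos [-61.4 -21.5 153.7] turn [-0.002 -0.003 -0.006]
[-70, 20, 153] [ -9. -41.   1.]
[-0.16624507  4.08449383]
top [(140, 21), (144, 21), (148, 20)]
side [(68, 3), (72, 22), (76, 78), (80, 19), (136, 3), (140, 33), (144, 44), (148, 37), (184, 4), (188, 27), (192, 29), (196, 19), (200, 13), (204, 6), (208, 5), (212, 36), (216, 24), (220, 3), (284, 6)]
```

step_arm:
  moves:
    - [2,3,0,0,0,0,0]
    - [3,5,0,0,0,0,0]
    - [4,7,0,0,0,0,0]
    - [4,7,0,0,0,0,0]

```text
clock: 15.25
tcp_pos: [0.5654, 0.026, 0.153]
orientation: [-3.134, 0.152, 0.0]
contact_force: [-3.9, 10.5, 5.3]
grip_width: 0.0002
gripper_force: 5.6
```

```bash
python3 m.py
```

```text
press pos [-59.4 -25.7 153. ] turn [-0.004  0.    -0.004]
[-70, 20, 153] [-11. -46.   0.]
[-4.81887226 10.0659546 ]
top [(140, 5), (144, 25), (148, 24), (152, 20)]
side [(72, 7), (76, 36), (80, 79), (84, 8), (140, 7), (144, 41), (148, 44), (152, 25), (188, 3), (192, 27), (196, 35), (200, 13), (204, 15), (208, 5), (212, 8), (216, 34), (220, 17), (224, 5), (288, 6)]
```

step_arm:
  moves:
    - [1,2,0,0,0,0,0]
    - [1,3,0,0,0,0,0]
    - [1,3,0,0,0,0,0]

```text
clock: 15.65
tcp_pos: [0.5656, 0.0256, 0.1531]
orientation: [-3.132, 0.148, 0.001]
contact_force: [-6.5, 16.7, 6.8]
grip_width: -0.0005
gripper_force: 8.3
```

```bash
python3 m.py
```

```text
press pos [-59.3 -26.  153.1] turn [-0.006  0.001 -0.001]
[-70, 20, 153] [-11. -46.   0.]
[-8.04426579 16.00349252]
top [(140, 5), (144, 26), (148, 25), (152, 18)]
side [(72, 6), (76, 35), (80, 87), (84, 3), (140, 6), (144, 42), (148, 42), (152, 25), (192, 29), (196, 36), (200, 17), (204, 11), (208, 6), (212, 6), (216, 42), (220, 10), (224, 4), (288, 7)]
```

The wheel is against its hard stop: 18 N with no further motion. Now I'll back off, lift out and go to the far side of the lever post.

step_arm:
  moves:
    - [-2,-14,0,0,0,0,0]
    - [-4,-20,0,0,0,0,0]
    - [-4,-20,-45,0,0,0,0]
    - [-15,-40,-76,0,0,0,0]
    - [-35,-85,-76,0,0,0,0]
    - [-55,-130,-76,0,0,0,0]
    - [-68,-175,-76,0,0,0,0]
    - [-68,-191,-76,0,0,0,0]

```text
clock: 16.55
tcp_pos: [0.5158, 0.2206, 0.2285]
orientation: [-3.137, 0.146, -0.001]
contact_force: [-0.7, -1.1, -0.4]
grip_width: 0.0001
gripper_force: 0.0
```

```bash
python3 - <<'E'
from h import *; from bench import r
o=r.get_obs(); deltas(o,[[-126,160,153]])
f=r.grab_frame("side"); Q=cloud(f)
S=Q[(Q[:,0]<-100)&(Q[:,0]>-160)&(abs(Q[:,1]-115)<50)&(abs(Q[:,2]-195)<20)]; print(len(S),S.min(0),S.max(0),np.median(S,0))
E
python3 m.py
```

```text
press pos [-126.9  163.5  228.5] turn [-0.001 -0.    -0.   ]
[-126, 160, 153] [ 1.  4. 75.]
135 [-135.37953097  118.87182371  175.49935093] [-118.30897184  134.19385291  213.99868147] [-131.4862685   128.28886271  198.96205801]
press pos [-126.   164.2  228.3] turn [-0.002 -0.001  0.   ]
[-70, 20, 153] [ 56. 144.  75.]
[0.11553769 2.38340401]
top [(140, 11), (144, 36), (148, 39), (152, 36), (212, 6), (216, 42), (220, 40), (224, 31)]
side [(140, 6), (144, 40), (148, 45), (152, 25), (212, 22), (216, 75), (220, 21), (224, 9), (284, 3), (288, 28)]
```

step_arm:
  moves:
    - [0,0,35,0,0,0,0]
    - [0,0,65,0,0,0,0]
    - [0,0,75,0,0,0,0]
    - [0,0,75,0,0,0,0]
    - [0,8,75,0,0,0,0]
    - [-1,15,75,0,0,0,0]
    - [-6,23,75,0,0,0,0]
    - [-10,31,75,0,0,0,0]

```text
clock: 17.5
tcp_pos: [0.5043, 0.1874, 0.1544]
orientation: [-3.135, 0.154, -0.002]
contact_force: [-2.2, 3.6, -0.4]
grip_width: -0.0001
gripper_force: 2.0
```

step_arm:
  moves:
    - [-3,8,0,0,0,0,0]
    - [-5,15,0,0,0,0,0]
    - [-7,22,0,0,0,0,0]
    - [-8,28,0,0,0,0,0]
    - [-9,33,0,0,0,0,0]
    - [-9,37,0,0,0,0,0]
    - [-9,37,0,0,0,0,0]

```text
clock: 18.2
tcp_pos: [0.4934, 0.1535, 0.1537]
orientation: [-3.132, 0.153, -0.005]
contact_force: [1.3, 12.4, -1.3]
grip_width: 0.0
gripper_force: 5.3
```

```bash
python3 m.py
```

```text
press pos [-143.    94.6  153.7] turn [-0.006 -0.003 -0.005]
[-70, 20, 153] [73. 74.  1.]
[ 0.12255858 12.42520999]
top [(140, 11), (144, 37), (148, 42), (152, 35), (212, 7), (216, 42), (220, 40), (224, 30), (228, 3)]
side [(72, 7), (76, 34), (80, 78), (84, 10), (212, 10), (216, 59), (220, 25), (224, 5)]
```

step_arm:
  moves:
    - [0,2,0,0,0,0,0]
    - [0,3,0,0,0,0,0]
    - [0,3,0,0,0,0,0]

```text
clock: 18.6
tcp_pos: [0.4934, 0.1534, 0.1539]
orientation: [-3.129, 0.149, -0.007]
contact_force: [3.8, 16.8, -4.3]
grip_width: -0.0001
gripper_force: 8.4
```

step_arm:
  moves:
    - [0,-15,0,0,0,0,0]
    - [0,-20,0,0,0,0,0]
    - [0,-20,-50,0,0,0,0]
    - [0,-20,-100,0,0,0,0]
    - [-30,10,-150,0,0,0,0]
    - [-30,60,-180,0,0,0,0]
    - [-30,110,-180,0,0,0,0]
    - [-30,160,-180,0,0,0,0]

```text
clock: 19.4
tcp_pos: [0.4479, 0.0065, 0.3339]
orientation: [3.137, -0.155, 0.006]
contact_force: [1.1, -0.3, 0.6]
grip_width: -0.0004
gripper_force: 0.0
```

step_arm:
  moves:
    - [0,50,0,0,0,0,0]
    - [0,100,0,0,0,0,0]
    - [0,150,0,0,0,0,0]
    - [0,200,0,0,0,0,0]
    - [0,200,0,0,0,0,0]

```text
clock: 19.9
tcp_pos: [0.4252, -0.1985, 0.3315]
orientation: [3.134, -0.176, -0.003]
contact_force: [-0.1, 0.8, -0.5]
grip_width: -0.0001
gripper_force: 0.0
```

```bash
python3 m.py
python3 - <<'E'
from h import *; from bench import r
f=r.grab_frame("side"); Q=cloud(f)
S=Q[(Q[:,0]<-100)&(Q[:,0]>-170)&(abs(Q[:,1]-95)<60)&(abs(Q[:,2]-195)<20)]; print(len(S),S.min(0),S.max(0))
cv2.imwrite("pics/z.png",cv2.convertScaleAbs(np.ascontiguousarray(f["image"][:,:,::-1]),alpha=1.6,beta=10))
E
```

```text
press pos [-178.3 -262.2  331.5] turn [ 0.003  0.002 -0.019]
[-70, 20, 153] [ 103. -285.  178.]
[-0.14840722  0.77878339]
top [(140, 11), (144, 39), (148, 42), (152, 32), (212, 7), (216, 42), (220, 39), (224, 30), (228, 3)]
side [(72, 7), (76, 31), (80, 84), (84, 7), (140, 6), (144, 42), (148, 44), (152, 25), (212, 13), (216, 79), (220, 29), (224, 7), (284, 3), (288, 29), (292, 3)]
123 [-152.34070679   65.3872536   176.86923057] [-137.40740894   80.00822623  212.99764706]
```

View pics/z.png

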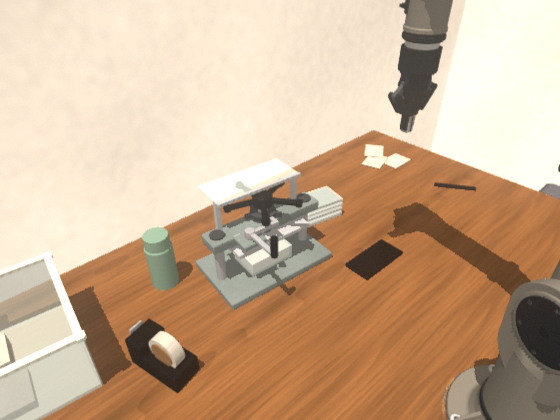

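The post is back at (274,246), where it started. The plate is raised, the case lies undisturbed at (265,257), and everything else is in place.

```bash
python3 -c "
from bench import r
print(r.hand_in())"
```

```text
the job is handed in; nothing more can be done
None
```

The press is open: the lever was swung free, the wheel wound to its upper stop in four strokes, and the lever swung back to its locked position. The job was handed in at about 20 s, and the case and surrounding things look unmoved in the last picture.

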